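Bottles ready for the night feed

ROBOT

A 6-joint arm with a two-finger parallel gripper is mounted at the origin on the work surface. World frame = base frame: x ahead of the robot, y to its left, z up, the work surface at z = 0. Lengths are in m, angles in rad, forces in N, time in s.
With the tool pointing down it reaches from about 0.35 to 0.775 m from the base axis. Payload 5.5 kg.
Tool frame: the origin (TCP) lies between the finger pads; the fingertips stand 8 mm ahead of it and the grasp point (between the pads) lies 11 mm behind it; z points along the fingers, y is the line along which they close (so a half turn about z gives the same grasp; the last joint's range is limited). The gripper opens to 85 mm and grips with 20 to 120 N. Pads are 22 mm wide; open, the fingers measure 114 mm over their backs; the gripper's body (76 mm by 85 mm) begins 54 mm behind the grasp point. The pads swing forward as they close: fully open they stand 13 mm farther back than shut.
Start: joints at [-1.416, 0.313, 0.046, 1.304, 0, 1.431], TCP at [0.167, -0.55, 0.218] pointing down, gripper open.
Joint ranges: [-2.76, 2.76], [-0.86, 1.69], [-1.03, 1.26], [-2.2, 2.34], [-1.47, 1.5], [-3.14, 3.14]. Speed limits (rad/s): [2.57, 2.57, 3.14, 3.14, 3.14, 3.14].

INTERFACE

Orientations are given as a unit quaternion [w, x, y, z].
In Python, from workcell import status, vision, job gives the robot as it stands. The module is installed in compiled form; this text tells all that it offers.
- The arm moves only by the tool apply_moves, never from a script. Its argument "moves" is one flat list of numbers, 6 for each row, row after row: the shift along the world's x, y, z in units of 25 mm (1.0 is 25 mm), then the turn, a rotation vector about the world's x, y, z in rad. In form: [x, y, z, rx, ry, rz, x, y, z, rx, ry, rz, ...]. A call has 1 to 20 rows; each row is the pose to reach, as a shift and turn from the pose commanded when the call began; what a row does not reach only later rows make up. A row lasts 1/12 s, in which the tool goes at most 41.7 mm and 7.16 degrees, less where a joint would pass 70% of its speed; a pose out of reach is approached as far as the arm can. A call with a gripper value outside its range is refused whole. "claw" is the opening in per cent of the stroke, from 0 (shut) to 100 (fully open), set as the call begins (left out, the last holds). The fingers move at their own pace and stop on an object; "newtons" is the grip in N (left out, the last holds). Time passes only in rows, so rows that repeat a pose let the fingers close. It gives the time, the measured TCP pose, the force, the opening and the grip force at its end, in the units of the state.
- status.get_state(): the state, without advancing time (a new reading comes with each control period).
- vision.read_camera(name): name is "side" or "top" or "wrist"; returns a dict with "image" (480x640x3 uint8, blue, green, red), "camera_matrix" (3x3 intrinsics, pixels), "camera_from_world" (4x4, takes a point from world to camera coordinates). Camera axes: x right, y down, z forward; pixel columns grow to the right and rows downward; lengths in m; the calibration is good to about 2 mm. The wrist camera is an equidistant fisheye: a pixel r from the principal point sees the ray r / f radians off the axis. A picture is of the moment at which its call begins. There is no depth.
- job.hand_in(): hands the job in; it is judged then, once.
The state is a dict: "clock": time; "joint_pos": joint angles; "qvel": joint speeds; "tau": joint torques, N m; "tcp_pos": TCP position; "orientation": TCP orientation; "wrist_force": force on the tool from outside, world axes, zero at the start; "ft_torque": the same for the moment, N m; "finger_gap": finger opening in m; "grip_force": force on a finger pad.
Only numpy, scipy, OpenCV 4.12 (cv2) and the standard library are available. Lean on these libraries where they do the work, as an engineer would, in place of code of your own. Each camera call takes 0.05 s, during which the arm holds its last target. There are 200 camera calls.

TASK

Get the sleeved feeding bottles ready for the night: first take the warmed bottle out of the bottle warmer and stand it in the middle of the round cork coaster, then put the largest feeding bottle into the warmer in its place. Also stand the slim one in the middle of the square tile and the squat one in the middle of the oak board, at any time. Keep the bottles upright all the way, and leave the pacifier box and the bare glass bottle where they stand.

Things in the scene. Friction and masses are not known exactly. Their poses are not given: they have to be found in the camera images.
- warmed_mid (a point): Round glass feeding bottle with a ribbed grey silicone sleeve and a white screw cap: the one that stands in the warmer's well at the start, projecting 76 mm above the warmer's rim. Diameter 52 mm (sleeve, from the base to 72 mm up), height 100 mm, cap diameter 38 mm, about 0.24 kg. This point is on its axis, half-way up; z is up along the axis. Grip the sleeve at its middle or up to 20 mm higher, clear of the warmer's rim.
- large_mid (a point): Round glass feeding bottle with a ribbed grey silicone sleeve and a white screw cap: the largest bottle, standing on the counter. Diameter 60 mm (sleeve, up to 82 mm), height 112 mm, cap diameter 44 mm, about 0.32 kg. This point is on its axis, half-way up; z is up along the axis. Gripped at its middle or up to 20 mm higher, the fingers stay above the warmer's rim when it stands in the well.
- slim_mid (a point): Round glass feeding bottle with a ribbed grey silicone sleeve and a white screw cap: the slim one, standing on the counter. Diameter 40 mm (sleeve, up to 66 mm), height 94 mm, cap diameter 28 mm, about 0.15 kg. This point is on its axis, half-way up; z is up along the axis.
- squat_mid (a point): Round glass feeding bottle with a ribbed grey silicone sleeve and a white screw cap: the squat one with a cap nearly as wide as itself, standing on the counter. Diameter 56 mm (sleeve, up to 44 mm), height 66 mm, cap diameter 55 mm, about 0.2 kg. This point is on its axis, half-way up; z is up along the axis.
- warmer_seat (a point): White round bottle warmer, fixed, outer diameter 130 mm, 90 mm high over the counter, with a knob on one side (not used). In its top is a round well, 24 mm deep, 78 mm wide at the floor and 86 mm at the mouth. This point is the centre of the well's floor, 66 mm above the counter and 24 mm below the rim.
- coaster_top (a point): Round cork coaster, fixed to the counter, diameter 100 mm, 6 mm thick. This point is the centre of its top face.
- tile_top (a point): Square white ceramic tile, fixed to the counter, 96 x 96 mm, 8 mm thick. This point is the centre of its top face; x and y run along its edges.
- board_top (a point): Small rectangular dark oak board, fixed to the counter, 86 (x) x 140 (y) mm, 14 mm thick, with a dark round inlay at one end. This point is the centre of its top face.
- pacbox_mid (a point): Bystander: round pacifier box of clear plastic with a white fluted twist cap and no sleeve, diameter 62 mm, height 74 mm. This point is on its axis, half-way up. It stays where it is.
- bare_mid (a point): Bystander: bare glass bottle without sleeve or cap, diameter 58 mm, height 108 mm, neck 32 mm. This point is on its axis, half-way up. It stays where it is.

How it is judged:
By the outcome, as a careful person would: the job done as asked, in the order asked, and still so for the second after the job is handed in, with the robot touching nothing.
It also fails if it takes over 128 s, if anything falls off the work surface, if the arm or the gripper's body presses on something with over 40 N, if the wrist force passes 120 N, or if a joint passes its speed limit or range.

## Working session

There is one attempt and no reset: what is moved stays moved. The work goes in short steps, Python scripts to look and compute and a tool call to move; the robot and the scene stay as the last step left them, time stands still between calls to the robot, and variables do not carry over. Pictures are saved under pics/ and viewed, at most 14 in all, crops included, and the job is handed in when it is done.

Besides the shell and the picture viewer there is one more tool, called after ">>>" by a JSON object that holds its "op" and its "data", one argument or row to a line. apply_moves: Moves the arm, as the interface text tells. Its arguments: {"type":"object","properties":{"moves":{"type":"array","items":{"type":"number"}},"claw":{"type":"number"},"newtons":{"type":"number"}},"required":["moves"]}

```bash
mkdir -p pics; cat > h.py <<'E'
import numpy as np,cv2
from workcell import status,vision,job
def snap(n,f):
    r=vision.read_camera(n); cv2.imwrite('pics/'+f,r['image']); np.savez('pics/'+n+'.npz',K=r['camera_matrix'],T=r['camera_from_world']); return r
def cam(n):
    d=np.load('pics/'+n+'.npz'); return d['K'],d['T']
def ray(n,u,v,z):
    K,T=cam(n); d=np.linalg.inv(K)@[u,v,1]; R=T[:3,:3]; c=-R.T@T[:3,3]; d=R.T@d
    return c+d*(z-c[2])/d[2]
def proj(n,p):
    K,T=cam(n); q=K@(T[:3,:3]@np.array(p)+T[:3,3]); return q[:2]/q[2]
E
python3 - <<'E'
from h import *
snap('top','t1.png');snap('side','s1.png')
for n in('top','side'):
    K,T=cam(n);print(K[0,0],-T[:3,:3].T@T[:3,3],T[2,:3])
print(status.get_state())
E
```

```text
518.9215593219711 [ 0.31641169 -0.00301204  1.23098327] [ 0.15588836  0.00400171 -0.98776657]
489.0288018782401 [0.1871168  0.71191246 0.93216209] [ 0.26990079 -0.63979548 -0.71959385]
{'clock': 0.1, 'joint_pos': array([-1.41558103e+00,  3.13938840e-01,  4.50611905e-02,  1.30360327e+00,
       -3.47042904e-05,  1.43119335e+00]), 'qvel': array([ 0.00092701, -0.00191166,  0.00216122, -0.00050733, -0.00183298,
        0.00030531]), 'tau': array([ 3.00851170e-03, -4.81726742e+01,  2.99243170e+01,  1.28137349e-02,
       -5.60219587e-05, -5.75537825e-06]), 'tcp_pos': array([ 0.16697681, -0.54970427,  0.21757752]), 'orientation': array([-8.42135064e-04,  9.89154580e-01,  1.46875823e-01, -2.39266415e-05]), 'wrist_force': array([ 0.00355605, -0.08616682, -0.13896315]), 'ft_torque': array([-0.0046658 ,  0.00339902,  0.035793  ]), 'grip_force': 0.0, 'finger_gap': 0.08580389740420102}
```

View pics/t1.png

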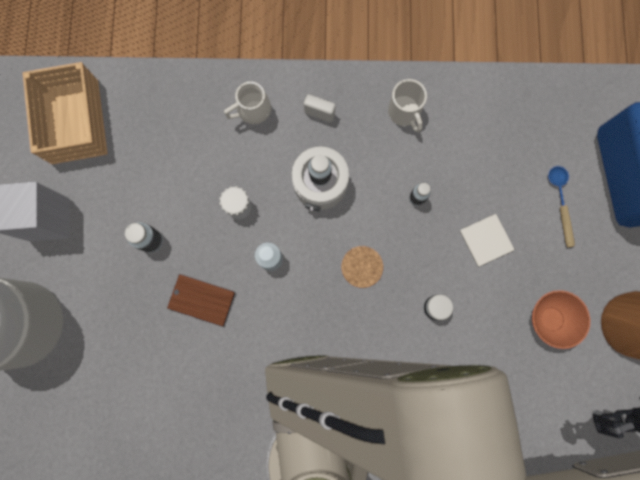

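View pics/s1.png

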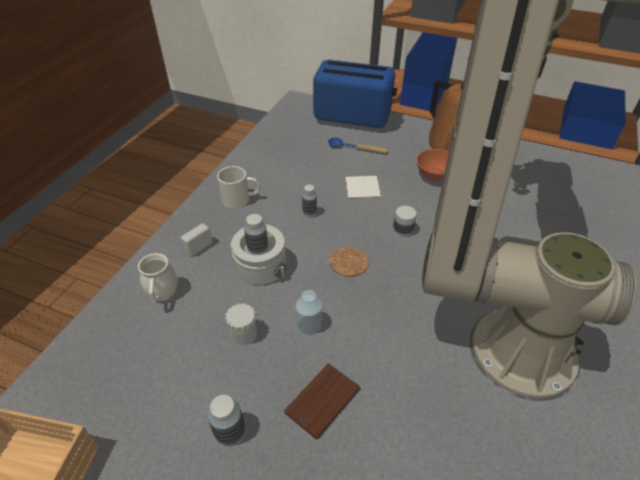

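The top view (up is +x, left is +y) shows the warmer at about (320,177), the large bottle at (140,236), slim at (421,193), squat at (439,308), coaster at (362,267), tile at (487,240) and board at (202,300). The pacifier box is at (234,201) and the bare bottle at (268,256). The side view agrees. I'll enlarge both.

```bash
python3 - <<'E'
import cv2
a=cv2.imread('pics/t1.png');b=cv2.imread('pics/s1.png')
cv2.imwrite('pics/t1c.png',cv2.resize(a[135:335,120:320],None,fx=3,fy=3,interpolation=cv2.INTER_CUBIC))
cv2.imwrite('pics/t1d.png',cv2.resize(a[135:335,285:525],None,fx=3,fy=3,interpolation=cv2.INTER_CUBIC))
cv2.imwrite('pics/s1c.png',cv2.resize(b[165:450,180:430],None,fx=2.1,fy=2.1,interpolation=cv2.INTER_CUBIC))
E
```

```text
(no output)
```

View pics/t1c.png

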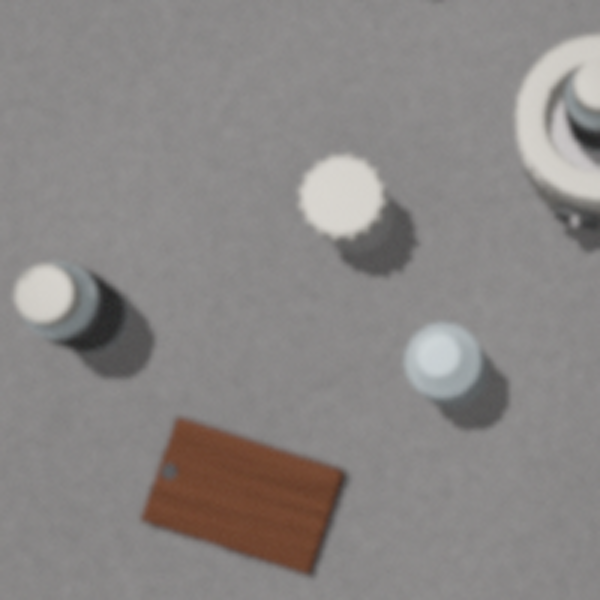

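View pics/t1d.png

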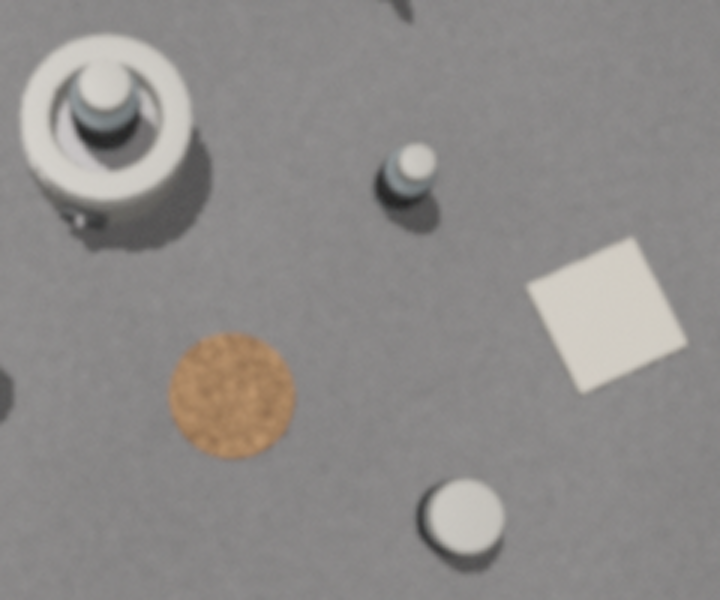

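View pics/s1c.png

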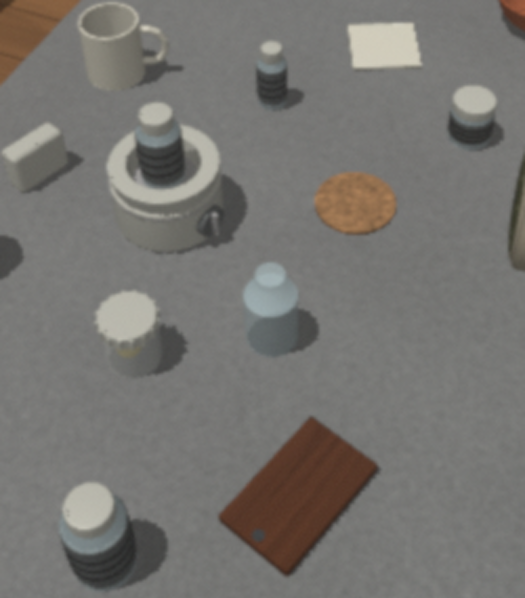

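The crops show the cap tops, the rim and the corners of the tile and board clearly. I'll triangulate top against side.

```bash
python3 - <<'E'
from h import *
f=lambda p,o,s:((p[0]+.5)/s-.5+o[0],(p[1]+.5)/s-.5+o[1])
C=(120,135);D=(285,135);S=(180,165)
m=lambda L:tuple(np.mean(L,0))
bt=[(178,417),(346,471),(312,575),(141,520)];tt=[(632,237),(687,344),(583,393),(527,286)]
obj=dict(large=(C,(44,294),(90,507),.112),pac=(C,(342,196),(128,315),.074),bare=(C,(438,355),(271,274),.108),
board=(C,m(bt),m([(311,417),(378,467),(289,574),(221,517)]),.014),
warmer=(D,(107,119),(164,166),.09),warmed=(D,(104,85),(156,117),.166),slim=(D,(417,162),(270,49),.094),
coaster=(D,(232,396),(356,203),.006),squat=(D,(465,517),(474,99),.066),
tile=(D,m(tt),m([(347,26),(416,23),(421,66),(352,69)]),.008))
for k,(o,a,b,z) in obj.items():
    p=ray('top',*f(a,o,3),z);q=ray('side',*f(b,S,2.1),z);print(k,p[:2].round(4),q[:2].round(4),'avg',((p+q)/2)[:2].round(4),np.hypot(*p[:2]).round(3))
for o,L,z in((C,bt,.014),(D,tt,.008)):
    P=np.array([ray('top',*f(a,o,3),z)[:2] for a in L]);d=np.diff(P,axis=0);print(np.hypot(*d.T),np.degrees(np.arctan2(d[:,1],d[:,0])))
E
```

```text
large [0.5031 0.4088] [0.499  0.4117] avg [0.501  0.4103] 0.648
pac [0.5883 0.201 ] [0.5849 0.2026] avg [0.5866 0.2018] 0.622
bare [0.4628 0.1203] [0.4606 0.121 ] avg [0.4617 0.1207] 0.478
board [0.3626 0.2779] [0.3591 0.286 ] avg [0.3609 0.2819] 0.457
warmer [0.6471 0.0037] [0.6427 0.0127] avg [0.6449 0.0082] 0.647
warmed [0.6499 0.0057] [0.6448 0.0129] avg [0.6474 0.0093] 0.65
slim [ 0.6158 -0.2296] [ 0.6142 -0.2231] avg [ 0.615  -0.2263] 0.657
coaster [ 0.4468 -0.0979] [ 0.4435 -0.0929] avg [ 0.4451 -0.0954] 0.457
squat [ 0.3527 -0.2663] [ 0.3523 -0.2647] avg [ 0.3525 -0.2655] 0.442
tile [ 0.5155 -0.3958] [ 0.512  -0.3886] avg [ 0.5138 -0.3922] 0.65
[0.13932896 0.08353125 0.14037415] [-106.79481895  164.0033024    73.38741836]
[0.0949375  0.09282236 0.0948094 ] [-154.90373621  115.67181481   26.14900334]
```

>>> {"op": "apply_moves", "data": {
  "moves": [17.9,12.95,-0.7,0,0,1.276,17.9,12.95,-0.7,0,0,1.276,17.9,12.95,-0.7,0,0,1.276,17.9,12.95,-0.7,0,0,1.276,17.9,12.95,-0.7,0,0,1.276,17.9,12.95,-0.7,0,0,1.276,17.9,12.95,-0.7,0,0,1.276,17.9,12.95,-0.7,0,0,1.276,17.9,12.95,-0.7,0,0,1.276,17.9,12.95,-0.7,0,0,1.276,17.9,12.95,-0.7,0,0,1.276,17.9,12.95,-0.7,0,0,1.276,17.9,12.95,-0.7,0,0,1.276,17.9,12.95,-0.7,0,0,1.276,17.9,12.95,-0.7,0,0,1.276,17.9,12.95,-0.7,0,0,1.276,17.9,12.95,-0.7,0,0,1.276],
  "claw": 100,
  "newtons": 40
}}

```text
clock: 1.52
tcp_pos: [0.6135, -0.2271, 0.2006]
orientation: [-0.0, 0.707, 0.707, -0.0]
wrist_force: [-0.6, -0.2, 0.4]
finger_gap: 0.0856
grip_force: 0.0
```

```bash
python3 - <<'E'
from h import *
r=snap('wrist','w1.png');K,T=cam('wrist');s=status.get_state()
print(K,-T[:3,:3].T@T[:3,3],T[2,:3],s['tcp_pos'],s['orientation'],s['joint_pos'])
E
```

```text
[[371.64829954   0.         315.91396146]
 [  0.         371.64829954 246.13936468]
 [  0.           0.           1.        ]] [ 0.6139464  -0.15270111  0.35599908] [-0.0018566  -0.28492544 -0.95854788] [ 0.61334406 -0.22753261  0.2008588 ] [-2.79629387e-04  7.07698653e-01  7.06514298e-01 -2.91123115e-04] [-4.77643624e-01  4.77382377e-01  2.47254931e-01  1.34137856e+00
 -3.84885495e-04  1.09482777e+00]
```

View pics/w1.png

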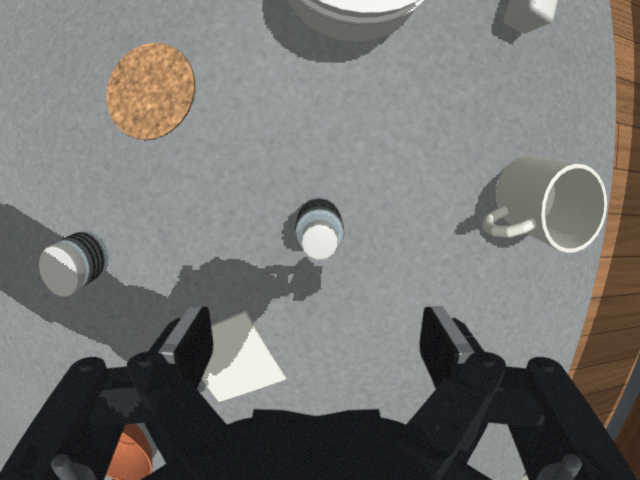

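The wrist view (right is +x, up is +y) shows the slim cap at (321,241), coaster (151,91), squat cap (64,272) and tile corners (247,311), (220,402), clear of the fingers.

```bash
cat >> h.py <<'E'
def wray(u,v,z):
    K,T=cam('wrist'); x=(u-K[0,2])/K[0,0]; y=(v-K[1,2])/K[1,1]; t=np.hypot(x,y)
    d=np.array([np.sin(t)*x/t,np.sin(t)*y/t,np.cos(t)]); R=T[:3,:3]; c=-R.T@T[:3,3]; d=R.T@d
    return c+d*(z-c[2])/d[2]
E
python3 - <<'E'
from h import *
print('slim',wray(321,241,.094),'coaster',wray(151,91,.006),'squat',wray(64,272,.066),'tile',wray(247,311,.008),wray(220,402,.008),wray(286,377,.008))
E
```

```text
slim [ 0.61717094 -0.22665653  0.094     ] coaster [ 0.45093824 -0.09697601  0.006     ] squat [ 0.36280032 -0.26543489  0.066     ] tile [ 0.54046779 -0.32742734  0.008     ] [ 0.49476235 -0.45635572  0.008     ] [ 0.57869326 -0.41274838  0.008     ]
```

>>> {"op": "apply_moves", "data": {
  "moves": [0.05,0,-1.5,0,0,0,0.05,0,-3,0,0,0,0.05,0,-4.5,0,0,0,0.05,0,-5.5,0,0,0,0.05,0,-6.35,0,0,0,0.05,0,-6.35,0,0,0,0.05,0,-6.35,0,0,0,0.05,0,-6.35,0,0,0]
}}

```text
clock: 2.23
tcp_pos: [0.6161, -0.2279, 0.044]
orientation: [0.001, 0.708, 0.707, 0.0]
wrist_force: [0.3, -0.3, 0.7]
finger_gap: 0.085
grip_force: 0.0
```

>>> {"op": "apply_moves", "data": {
  "moves": [0,0,0,0,0,0,0,0,0,0,0,0,0,0,0,0,0,0,0,0,0,0,0,0,0,0,0,0,0,0,0,0,0,0,0,0,0,0,0,0,0,0,0,0,0,0,0,0,0,0,0,0,0,0,0,0,0,0,0,0,0,0,0,0,0,0,0,0,0,0,0,0],
  "claw": 0,
  "newtons": 40
}}

```text
clock: 3.23
tcp_pos: [0.6165, -0.2268, 0.0436]
orientation: [0.001, 0.707, 0.707, 0.0]
wrist_force: [0.0, -0.1, 5.8]
finger_gap: 0.0377
grip_force: 39.7
```

>>> {"op": "apply_moves", "data": {
  "moves": [0,0,0.4,0,0,0,0,0,1,0,0,0,0,0,1.6,0,0,0,0,0,2,0,0,0,-0.2,-0.3,2,0,0,0,-0.6,-1,2,0,0,0,-1.1,-1.8,2,0,0,0,-1.6,-2.6,2,0,0,0,-2.1,-3.4,2,0,0,0,-2.6,-4.2,2,0,0,0,-3.1,-5,2,0,0,0,-3.5,-5.7,2,0,0,0,-3.85,-6.2,2,0,0,0,-4.05,-6.5,2,0,0,0,-4.1,-6.6,2,0,0,0,-4.1,-6.6,2,0,0,0,-4.1,-6.6,2,0,0,0]
}}

```text
clock: 4.65
tcp_pos: [0.5136, -0.3908, 0.092]
orientation: [-0.0, 0.707, 0.707, 0.0]
wrist_force: [-0.1, -0.1, -1.2]
finger_gap: 0.0381
grip_force: 40.3
```

```bash
python3 - <<'E'
from h import *
snap('wrist','w2.png');s=status.get_state();print(s['tcp_pos'],s['orientation'],s['finger_gap'],s['grip_force'],s['wrist_force'])
E
```

```text
[ 0.51375354 -0.39055728  0.09205218] [-1.69976554e-04  7.06718257e-01  7.07495036e-01  2.25293145e-04] 0.037953959180123474 40.349552035331726 [-0.01613973 -0.08232376 -1.84079868]
```

View pics/w2.png

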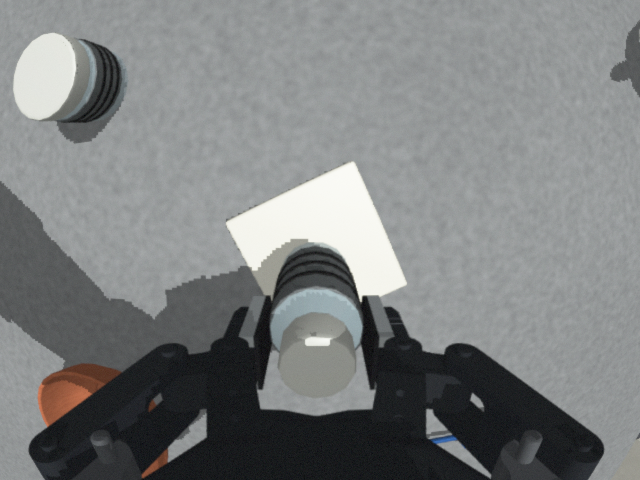

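The slim bottle is held upright, cap at about (317,367). Tile corners are at (226,222), (354,162) and (406,284).

```bash
python3 - <<'E'
from h import *
A,B,C=[wray(*p,.008)[:2] for p in((226,222),(354,162),(406,284))]
print(A,B,C,'c',(A+C)/2,np.hypot(*(A-B)),np.hypot(*(B-C)),'cap',wray(317,363,.1424))
E
```

```text
[ 0.45310828 -0.37053198] [ 0.53811696 -0.33113801] [ 0.57759339 -0.41554817] c [ 0.51535084 -0.39304007] 0.09369290534334115 0.0931851006402547 cap [ 0.51402948 -0.38877736  0.1424    ]
```

>>> {"op": "apply_moves", "data": {
  "moves": [0.03,-0.08,-0.4,0,0,0,0.03,-0.08,-0.9,0,0,0,0.03,-0.08,-1.25,0,0,0,0.03,-0.08,-1.45,0,0,0,0.03,-0.08,-1.55,0,0,0,0.03,-0.08,-1.6,0,0,0,0.03,-0.08,-1.6,0,0,0,0.03,-0.08,-1.6,0,0,0]
}}

```text
clock: 5.37
tcp_pos: [0.5144, -0.3937, 0.0526]
orientation: [0.0, 0.707, 0.707, 0.0]
wrist_force: [0.3, 0.3, -0.6]
finger_gap: 0.0378
grip_force: 40.4
```

>>> {"op": "apply_moves", "data": {
  "moves": [0,0.03,-0.03,0,0,0,0,0.03,-0.06,0,0,0,0,0.03,-0.06,0,0,0,0,0.03,-0.06,0,0,0]
}}

```text
clock: 5.7
tcp_pos: [0.5144, -0.3932, 0.0517]
orientation: [0.001, 0.707, 0.707, 0.0]
wrist_force: [-1.6, 1.1, 4.9]
finger_gap: 0.0378
grip_force: 40.8
```

Contact is made, so I'll release and rise to look at the squat bottle next.

>>> {"op": "apply_moves", "data": {
  "moves": [0,0,0,0,0,0,0,0,0,0,0,0,0,0,0,0,0,0,0,0,0,0,0,0,0,0,0,0,0,0,0,0,0,0,0,0,0,0,1,0,0,0,0,0,2.5,0,0,0,0,0,4,0,0,0,0,0,5,0,0,0,-3,2,5,0,0,0,-6.4,5.1,5,0,0,0,-6.4,5.1,5,0,0,0,-6.4,5.1,5,0,0,0,-6.4,5.1,5,0,0,0,-6.4,5.1,5,0,0,0,-6.4,5.1,5,0,0,0],
  "claw": 100
}}

```text
clock: 7.12
tcp_pos: [0.3525, -0.2636, 0.1758]
orientation: [-0.0, 0.707, 0.707, 0.0]
wrist_force: [-0.3, -0.1, 0.8]
finger_gap: 0.0855
grip_force: 0.0
```

```bash
python3 - <<'E'
from h import *
snap('wrist','w3.png');s=status.get_state();print(s['tcp_pos'],s['orientation'],s['joint_pos'])
E
```

```text
[ 0.3540547  -0.26523178  0.17628359] [9.99786694e-04 7.07144367e-01 7.07068486e-01 2.10113190e-05] [-8.24868043e-01  7.49698347e-02 -3.55512719e-01  1.13831741e+00
  1.20785164e-04  7.46035716e-01]
```

View pics/w3.png

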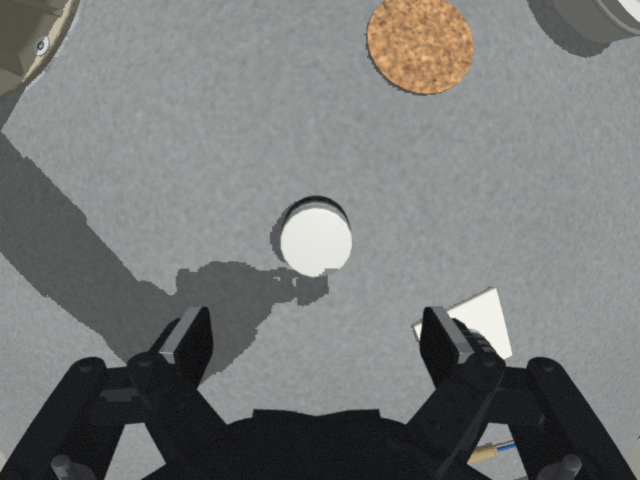

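The squat cap is at (316,241), centred between the fingers. The coaster is at (420,43).

```bash
python3 - <<'E'
from h import *
print(wray(316,241,.066),wray(281,241,.066),wray(351,241,.066),wray(420,43,.006))
E
```

```text
[ 0.352611   -0.26400566  0.066     ] [ 0.32657576 -0.26397226  0.066     ] [ 0.37864591 -0.26401556  0.066     ] [ 0.44464122 -0.09865776  0.006     ]
```

>>> {"op": "apply_moves", "data": {
  "moves": [-0.05,0.02,-1.5,0,0,0,-0.05,0.02,-3,0,0,0,-0.05,0.02,-4.5,0,0,0,-0.05,0.02,-5.5,0,0,0,-0.05,0.02,-6.0,0,0,0,-0.05,0.02,-6.25,0,0,0,-0.05,0.02,-6.25,0,0,0,-0.05,0.02,-6.25,0,0,0]
}}

```text
clock: 7.83
tcp_pos: [0.3538, -0.2658, 0.0198]
orientation: [0.0, 0.707, 0.707, 0.0]
wrist_force: [-0.0, 0.4, 0.3]
finger_gap: 0.0852
grip_force: 0.0
```

>>> {"op": "apply_moves", "data": {
  "moves": [0,0,0,0,0,0,0,0,0,0,0,0,0,0,0,0,0,0,0,0,0,0,0,0,0,0,0,0,0,0,0,0,0,0,0,0,0,0,0,0,0,0,0,0,0,0,0,0,0,0,0,0,0,0],
  "claw": 0,
  "newtons": 45
}}

```text
clock: 8.58
tcp_pos: [0.3537, -0.2658, 0.0208]
orientation: [0.002, 0.707, 0.707, -0.0]
wrist_force: [0.6, 0.5, 5.5]
finger_gap: 0.0541
grip_force: 47.0
```

>>> {"op": "apply_moves", "data": {
  "moves": [0,0,0.4,0,0,0,0,0,1.2,0,0,0,0,0,2.2,0,0,0,0,0,3.4,0,0,0,0,0,4.6,0,0,0,0,0,5.4,0,0,0,0.1,0.2,5.8,0,0,0,0.3,0.8,6,0,0,0,0.6,1.7,6,0,0,0,0.9,2.7,6,0,0,0,1.2,3.7,6,0,0,0,1.5,4.7,6,0,0,0,1.7,5.7,6,0,0,0,1.9,6.7,6,0,0,0,2,7.7,6,0,0,0,2,8.7,6,0,0,0,2,9.7,6,0,0,0,2,10.5,6,0,0,0,2,11,6,0,0,0,2,11.2,6,0,0,0]
}}

```text
clock: 10.25
tcp_pos: [0.4018, 0.0173, 0.1687]
orientation: [-0.001, 0.706, 0.708, -0.0]
wrist_force: [-0.4, -0.4, -2.1]
finger_gap: 0.0539
grip_force: 48.2
```

>>> {"op": "apply_moves", "data": {
  "moves": [0,0.2,0,0,0,0,0,0.7,0,0,0,0,-0.1,1.5,0,0,0,0,-0.2,2.4,0,0,0,0,-0.3,3.4,0,0,0,0,-0.5,4.4,0,0,0,0,-0.7,5.4,0,0,0,0,-0.9,6.4,0,0,0,0,-1.1,7.4,0,0,0,0,-1.3,8.3,0,0,0,0,-1.5,9.2,0,0,0,0,-1.65,9.9,0,0,0,0,-1.7,10.4,-0.5,0,0,0,-1.7,10.6,-1.4,0,0,0,-1.7,10.7,-2.4,0,0,0,-1.7,10.7,-3,0,0,0,-1.7,10.7,-3.3,0,0,0,-1.7,10.7,-3.3,0,0,0,-1.7,10.7,-3.3,0,0,0]
}}

```text
clock: 11.83
tcp_pos: [0.3605, 0.2824, 0.087]
orientation: [-0.0, 0.707, 0.707, -0.0]
wrist_force: [0.1, 0.4, -1.0]
finger_gap: 0.0543
grip_force: 48.1
```

```bash
python3 - <<'E'
from h import *
snap('wrist','w4.png');s=status.get_state();print(s['tcp_pos'],s['orientation'],s['finger_gap'],s['grip_force'],s['wrist_force'])
E
```

```text
[0.36106462 0.28271543 0.08763653] [2.05847583e-04 7.07386246e-01 7.06827018e-01 4.71862063e-04] 0.05403742498948461 48.1487050652504 [ 1.04607199  0.0562213  -1.6301121 ]
```

View pics/w4.png

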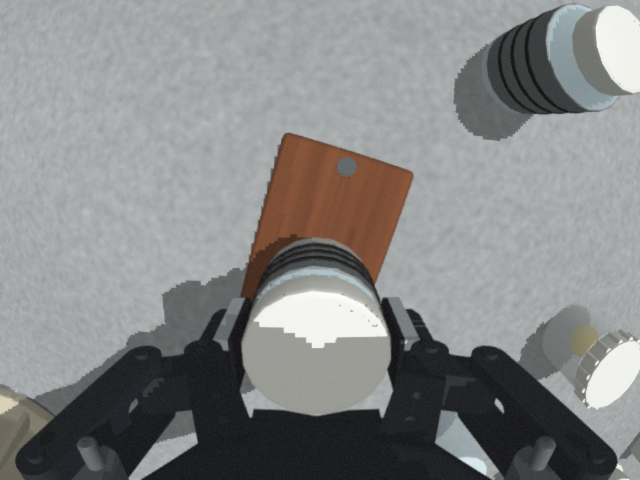

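The squat bottle is held upright. The board's far corners are (288,133) and (413,174), and its left edge runs to (243,297).

```bash
python3 - <<'E'
from h import *
A,B,E=[wray(*p,.014)[:2] for p in((288,133),(413,174),(243,297))]
d=(B-A)/np.hypot(*(B-A)); l=(E-A)/np.hypot(*(E-A)); n=np.array([d[1],-d[0]]);m=(A+B)/2
print(A,B,E,np.hypot(*(B-A)),d,l,'c',m+.07*n,m+.07*l,'large',wray(610,51,.112))
E
```

```text
[0.34376523 0.36048104] [0.42153305 0.33600189] [0.31077303 0.25276501] 0.08152952327956177 [ 0.95386089 -0.30024889] [-0.29285962 -0.95615545] c [0.36163172 0.2814712 ] [0.36214897 0.28131058] large [0.48952572 0.40697902 0.112     ]
```

>>> {"op": "apply_moves", "data": {
  "moves": [0,-0.07,-0.4,0,0,0,0,-0.07,-0.9,0,0,0,0,-0.07,-1.4,0,0,0,0,-0.07,-1.75,0,0,0,0,-0.07,-1.95,0,0,0,0,-0.07,-2.05,0,0,0,0,-0.07,-2.1,0,0,0,0,-0.07,-2.1,0,0,0,0,-0.07,-2.1,0,0,0]
}}

```text
clock: 12.63
tcp_pos: [0.3609, 0.2813, 0.035]
orientation: [0.0, 0.707, 0.707, 0.001]
wrist_force: [-0.2, 0.5, -1.7]
finger_gap: 0.0541
grip_force: 48.4
```

>>> {"op": "apply_moves", "data": {
  "moves": [0,0,-0.03,0,0,0,0,0,-0.06,0,0,0,0,0,-0.06,0,0,0,0,0,-0.06,0,0,0]
}}

```text
clock: 12.97
tcp_pos: [0.3609, 0.2814, 0.0348]
orientation: [0.0, 0.707, 0.707, 0.001]
wrist_force: [-3.7, -1.7, 12.7]
finger_gap: 0.0538
grip_force: 49.7
```

>>> {"op": "apply_moves", "data": {
  "moves": [0,0,0,0,0,0,0,0,0,0,0,0,0,0,0,0,0,0,0,0,0,0,0,0,0,0,0,0,0,0,0,0,0,0,0,0,0,0,1,0,0,0,0,0,2.5,0,0,0,0,0,4,0,0,0,0,0,5.5,0,0,0,0,0,7,0,0,0,0,0,8,0,0,0],
  "claw": 100
}}

```text
clock: 13.97
tcp_pos: [0.3611, 0.2814, 0.2366]
orientation: [0.001, 0.707, 0.707, 0.002]
wrist_force: [0.4, 1.3, -0.4]
finger_gap: 0.0854
grip_force: 0.0
```

>>> {"op": "apply_moves", "data": {
  "moves": [1,-1,0.3,0,0,0,11.4,-10.9,0.3,0,0,0,11.4,-10.9,0.3,0,0,0,11.4,-10.9,0.3,0,0,0,11.4,-10.9,0.3,0,0,0,11.4,-10.9,0.3,0,0,0,11.4,-10.9,0.3,0,0,0,11.4,-10.9,0.3,0,0,0,11.4,-10.9,0.3,0,0,0,11.4,-10.9,0.3,0,0,0,11.4,-10.9,0.3,0,0,0,11.4,-10.9,0.3,0,0,0,11.4,-10.9,0.3,0,0,0,11.4,-10.9,0.3,0,0,0]
}}

```text
clock: 15.13
tcp_pos: [0.6445, 0.0095, 0.2406]
orientation: [-0.0, 0.707, 0.707, -0.0]
wrist_force: [0.6, 0.6, 0.3]
finger_gap: 0.0855
grip_force: 0.0
```

```bash
python3 - <<'E'
from h import *
snap('wrist','w5.png');s=status.get_state();print(s['tcp_pos'],s['orientation'],s['joint_pos'])
E
```

```text
[0.64450143 0.00970793 0.24083983] [-5.82516302e-05  7.06597126e-01  7.07616063e-01  7.68631040e-05] [-1.09466574e-01  4.51772435e-01  3.04138540e-01  1.42315728e+00
  1.92816612e-04  1.45988876e+00]
```

View pics/w5.png

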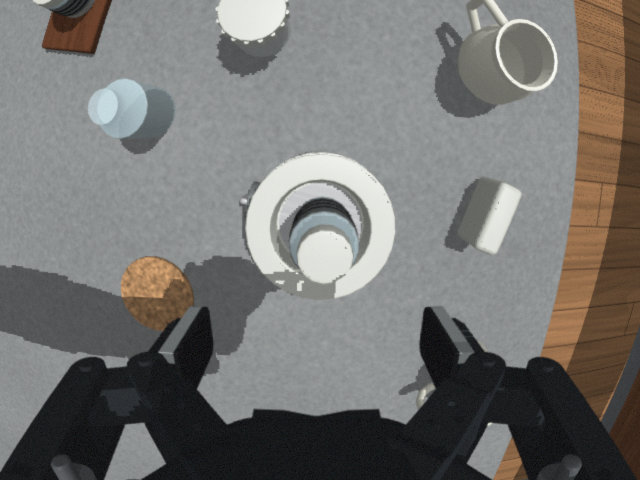

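The warmed cap is at (325,258), warmer rim centre (320.5,226) and coaster (157,293).

```bash
python3 - <<'E'
from h import *
print('cap',wray(325,258,.166),'rim',wray(320.5,226,.09),'coaster',wray(157,293,.006))
E
```

```text
cap [0.65042259 0.00755143 0.166     ] rim [0.64831941 0.0108169  0.09      ] coaster [ 0.45006406 -0.09180215  0.006     ]
```

>>> {"op": "apply_moves", "data": {
  "moves": [0.16,-0.05,-0.4,0,0,0,0.16,-0.05,-1.2,0,0,0,0.16,-0.05,-2.2,0,0,0,0.16,-0.05,-3.2,0,0,0,0.16,-0.05,-4.1,0,0,0,0.16,-0.05,-4.7,0,0,0,0.16,-0.05,-5,0,0,0,0.16,-0.05,-5.05,0,0,0,0.16,-0.05,-5.05,0,0,0]
}}

```text
clock: 15.93
tcp_pos: [0.6491, 0.0077, 0.1142]
orientation: [-0.0, 0.707, 0.707, -0.0]
wrist_force: [0.1, 0.1, 0.6]
finger_gap: 0.0855
grip_force: 0.0
```

>>> {"op": "apply_moves", "data": {
  "moves": [0,0,0,0,0,0,0,0,0,0,0,0,0,0,0,0,0,0,0,0,0,0,0,0,0,0,0,0,0,0,0,0,0,0,0,0,0,0,0,0,0,0,0,0,0,0,0,0,0,0,0,0,0,0],
  "claw": 0,
  "newtons": 50
}}

```text
clock: 16.68
tcp_pos: [0.6504, 0.0071, 0.1161]
orientation: [0.001, 0.707, 0.707, 0.001]
wrist_force: [-0.5, 0.3, 5.9]
finger_gap: 0.0491
grip_force: 51.1
```

>>> {"op": "apply_moves", "data": {
  "moves": [0,0,0.3,0,0,0,0,0,0.8,0,0,0,0,0,1.4,0,0,0,0,0,2,0,0,0,0,0,2.4,0,0,0,-0.3,-0.1,2.5,0,0,0,-0.9,-0.4,2.5,0,0,0,-1.8,-0.9,2.5,0,0,0,-2.7,-1.4,2.5,0,0,0,-3.6,-1.8,2.5,0,0,0,-4.5,-2.3,2.5,0,0,0,-5.4,-2.7,2.3,0,0,0,-6.2,-3.1,1.8,0,0,0,-7,-3.5,1.2,0,0,0,-7.6,-3.8,0.6,0,0,0,-8,-4,0,0,0,0,-8.14,-4.1,-0.5,0,0,0,-8.14,-4.1,-0.8,0,0,0,-8.14,-4.1,-0.8,0,0,0,-8.14,-4.1,-0.8,0,0,0]
}}

```text
clock: 18.35
tcp_pos: [0.4457, -0.0951, 0.094]
orientation: [-0.0, 0.707, 0.707, -0.0]
wrist_force: [-0.2, 0.0, -1.6]
finger_gap: 0.0495
grip_force: 52.4
```

```bash
python3 - <<'E'
from h import *
snap('wrist','w6.png');s=status.get_state();print(s['tcp_pos'],s['orientation'],s['finger_gap'],s['wrist_force'])
E
```

```text
[ 0.44630034 -0.09521693  0.09455223] [2.77089355e-04 7.06997641e-01 7.07215829e-01 1.73705703e-04] 0.04964456953768929 [-0.01546848  0.54242186 -1.87927039]
```

View pics/w6.png

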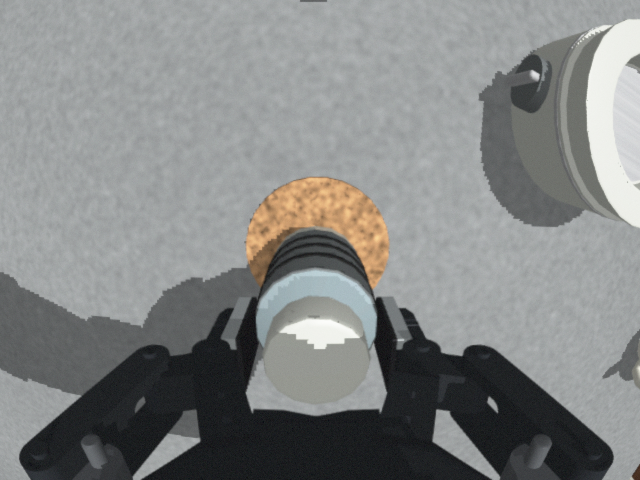

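The warmed bottle is upright over the coaster. The coaster spans columns 246–389, with its far edge at row 177. The cap is at (317,350).

```bash
python3 - <<'E'
from h import *
print(wray(246,243,.006),wray(389,243,.006),wray(318,177,.006)-[0,.05,0],wray(317,350,.1444))
E
```

```text
[ 0.39742768 -0.09068639  0.006     ] [ 0.49613395 -0.09074316  0.006     ] [ 0.44706729 -0.09574711  0.006     ] [ 0.44612194 -0.08774347  0.1444    ]
```

>>> {"op": "apply_moves", "data": {
  "moves": [0.03,-0.09,-0.4,0,0,0,0.03,-0.09,-0.8,0,0,0,0.03,-0.09,-1.15,0,0,0,0.03,-0.09,-1.35,0,0,0,0.03,-0.09,-1.45,0,0,0,0.03,-0.09,-1.5,0,0,0,0.03,-0.09,-1.5,0,0,0,0.03,-0.09,-1.5,0,0,0]
}}

```text
clock: 19.07
tcp_pos: [0.4468, -0.0976, 0.0569]
orientation: [0.0, 0.707, 0.707, 0.0]
wrist_force: [0.3, -0.1, -2.2]
finger_gap: 0.0494
grip_force: 52.5
```

>>> {"op": "apply_moves", "data": {
  "moves": [0,0,-0.03,0,0,0,0,0,-0.06,0,0,0,0,0,-0.06,0,0,0,0,0,-0.06,0,0,0]
}}

```text
clock: 19.4
tcp_pos: [0.447, -0.0977, 0.0561]
orientation: [0.001, 0.707, 0.707, 0.0]
wrist_force: [-2.6, -0.6, 5.7]
finger_gap: 0.0493
grip_force: 53.1
```

>>> {"op": "apply_moves", "data": {
  "moves": [0,0,0,0,0,0,0,0,0,0,0,0,0,0,0,0,0,0,0,0,0,0,0,0,0,0,0,0,0,0,0,0,0,0,0,0,0,0,1,0,0,0,0,0,2.5,0,0,0,0,0,4,0,0,0,0,0,5.5,0,0,0,0,0,6.5,0,0,0,0,0,6.5,0,0,0],
  "claw": 100
}}

```text
clock: 20.4
tcp_pos: [0.4495, -0.0987, 0.2234]
orientation: [0.005, 0.707, 0.707, 0.002]
wrist_force: [1.4, -0.5, -0.0]
finger_gap: 0.0855
grip_force: 0.0
```

>>> {"op": "apply_moves", "data": {
  "moves": [2.2,20.1,0,0,0,0,2.2,20.1,0,0,0,0,2.2,20.1,0,0,0,0,2.2,20.1,0,0,0,0,2.2,20.1,0,0,0,0,2.2,20.1,0,0,0,0,2.2,20.1,0,0,0,0,2.2,20.1,0,0,0,0,2.2,20.1,0,0,0,0,2.2,20.1,0,0,0,0,2.2,20.1,0,0,0,0,2.2,20.1,0,0,0,0,2.2,20.1,0,0,0,0,2.2,20.1,0,0,0,0,2.2,20.1,0,0,0,0,2.2,20.1,0,0,0,0,2.2,20.1,0,0,0,0]
}}

```text
clock: 21.82
tcp_pos: [0.5017, 0.4034, 0.2179]
orientation: [0.0, 0.708, 0.706, -0.0]
wrist_force: [-0.1, -0.1, 0.1]
finger_gap: 0.0856
grip_force: 0.0
```

```bash
python3 - <<'E'
from h import *
snap('wrist','w7.png');s=status.get_state();print(s['tcp_pos'],s['orientation'],s['joint_pos'])
E
```

```text
[0.50179255 0.40344824 0.21812967] [1.26164828e-04 7.07797003e-01 7.06415868e-01 9.32972619e-05] [ 5.52712116e-01  4.52001743e-01  2.49488350e-01  1.36804338e+00
 -2.02736343e-04  2.12546164e+00]
```

View pics/w7.png

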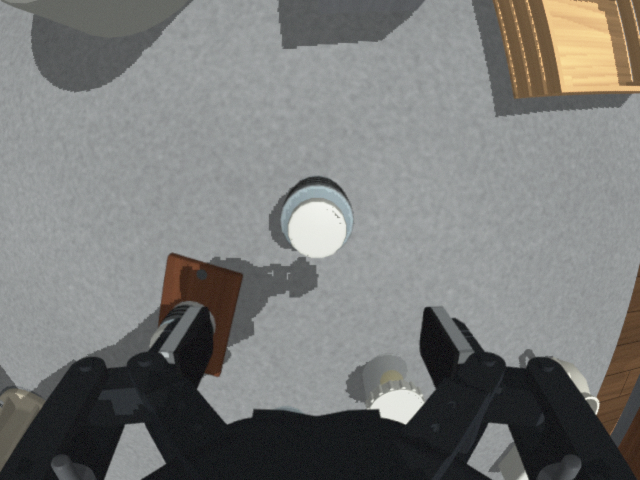

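The large bottle's cap is at (317,230).

```bash
python3 - <<'E'
from h import *
print(wray(317,229.5,.112))
E
```

```text
[0.50253893 0.41265167 0.112     ]
```

>>> {"op": "apply_moves", "data": {
  "moves": [0,0.3,-0.4,0,0,0,0,0.3,-1.4,0,0,0,0,0.3,-2.8,0,0,0,0,0.3,-4.2,0,0,0,0,0.3,-5.3,0,0,0,0,0.3,-6,0,0,0,0,0.3,-6.3,0,0,0,0,0.3,-6.35,0,0,0,0,0.3,-6.35,0,0,0]
}}

```text
clock: 22.62
tcp_pos: [0.5018, 0.4124, 0.0591]
orientation: [0.0, 0.707, 0.707, 0.0]
wrist_force: [0.3, -0.9, -0.1]
finger_gap: 0.0854
grip_force: 0.0
```

>>> {"op": "apply_moves", "data": {
  "moves": [0,0,0,0,0,0,0,0,0,0,0,0,0,0,0,0,0,0,0,0,0,0,0,0,0,0,0,0,0,0,0,0,0,0,0,0,0,0,0,0,0,0,0,0,0,0,0,0,0,0,0,0,0,0],
  "claw": 0,
  "newtons": 60
}}

```text
clock: 23.37
tcp_pos: [0.5025, 0.4134, 0.0615]
orientation: [0.0, 0.707, 0.707, 0.002]
wrist_force: [-2.4, -1.5, 5.4]
finger_gap: 0.0561
grip_force: 62.3
```

>>> {"op": "apply_moves", "data": {
  "moves": [0,0,0.3,0,0,0,0,0,0.9,0,0,0,0,0,1.8,0,0,0,0,0,2.8,0,0,0,0,0,3.8,0,0,0,0,0,4.8,0,0,0,0.1,-0.2,5.4,0,0,0,0.3,-0.7,5.6,0,0,0,0.6,-1.5,5.6,0,0,0,0.9,-2.4,5.6,0,0,0,1.2,-3.3,5.6,0,0,0,1.5,-4.2,5.6,0,0,0,1.8,-5.1,5.6,0,0,0,2.1,-6,5.6,0,0,0,2.4,-6.9,5.6,0,0,0,2.7,-7.8,5.6,0,0,0,3,-8.6,5.6,0,0,0,3.2,-9.2,5.6,0,0,0,3.3,-9.6,5.6,0,0,0,3.35,-9.75,5.6,0,0,0]
}}

```text
clock: 25.03
tcp_pos: [0.5852, 0.1665, 0.1982]
orientation: [-0.0, 0.708, 0.706, -0.001]
wrist_force: [-0.2, 0.3, -2.8]
finger_gap: 0.0558
grip_force: 64.6
```

>>> {"op": "apply_moves", "data": {
  "moves": [0.1,-0.3,0,0,0,0,0.3,-0.8,0,0,0,0,0.6,-1.6,0,0,0,0,0.9,-2.5,0,0,0,0,1.2,-3.4,0,0,0,0,1.5,-4.3,0,0,0,0,1.8,-5.1,0,0,0,0,2.1,-5.7,0,0,0,0,2.3,-6.2,0,0,0,0,2.41,-6.4,0,0,0,0,2.41,-6.4,0,0,0,0,2.41,-6.4,0,0,0,0]
}}

```text
clock: 26.03
tcp_pos: [0.6454, 0.0093, 0.1987]
orientation: [-0.0, 0.707, 0.707, 0.0]
wrist_force: [0.2, 0.4, -2.7]
finger_gap: 0.056
grip_force: 64.4
```

```bash
python3 - <<'E'
from h import *
snap('wrist','w8.png');s=status.get_state();print(s['tcp_pos'],s['orientation'],s['finger_gap'],s['wrist_force'])
E
```

```text
[0.64520825 0.00967603 0.19880823] [-3.95026367e-04  7.06780497e-01  7.07432804e-01 -2.27870589e-06] 0.056054907650437226 [ 0.91656106  1.00754475 -2.23632986]
```

View pics/w8.png

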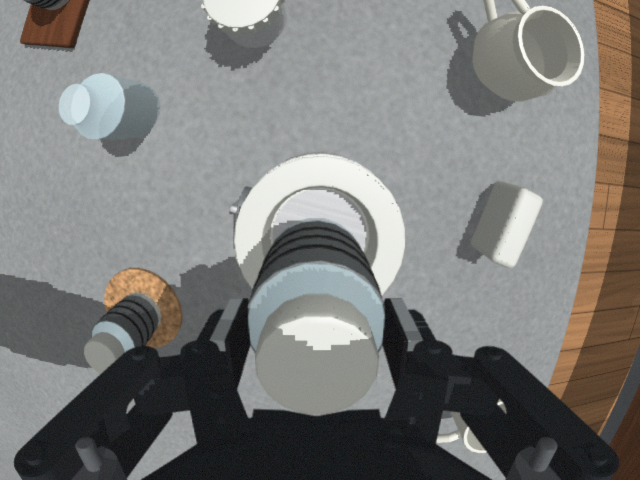

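The large bottle is upright over the warmer. The rim spans columns 234–405 with its far edge at row 153. The warmed bottle stands on the coaster.

```bash
python3 - <<'E'
from h import *
print(wray(234,235,.09),wray(405,235,.09),wray(320,153,.09)-[0,.065,0],wray(317,357,.1988-.0615+.112))
E
```

```text
[0.58419186 0.01395149 0.09      ] [0.71215231 0.01393493 0.09      ] [0.6483134  0.00863511 0.09      ] [0.64589329 0.01390153 0.2493    ]
```

>>> {"op": "apply_moves", "data": {
  "moves": [0.08,0,0,0,0,0,0.08,0,-0.3,0,0,0,0.08,0,-0.8,0,0,0,0.08,0,-1.3,0,0,0,0.08,0,-1.7,0,0,0,0.08,0,-2.1,0,0,0,0.08,0,-2.4,0,0,0,0.08,0,-2.6,0,0,0,0.08,0,-2.75,0,0,0,0.08,0,-2.75,0,0,0,0.08,0,-2.75,0,0,0]
}}

```text
clock: 27.0
tcp_pos: [0.6477, 0.0087, 0.1304]
orientation: [0.0, 0.707, 0.707, 0.0]
wrist_force: [-0.0, 0.3, -3.3]
finger_gap: 0.0559
grip_force: 64.5
```

>>> {"op": "apply_moves", "data": {
  "moves": [0,0,-0.03,0,0,0,0,0,-0.06,0,0,0,0,0,-0.09,0,0,0,0,0,-0.09,0,0,0,0,0,-0.09,0,0,0]
}}

```text
clock: 27.42
tcp_pos: [0.6476, 0.0087, 0.128]
orientation: [0.0, 0.707, 0.707, 0.0]
wrist_force: [-0.4, -0.5, -4.3]
finger_gap: 0.056
grip_force: 64.5
```

>>> {"op": "apply_moves", "data": {
  "moves": [0,0,-0.03,0,0,0,0,0,-0.06,0,0,0,0,0,-0.06,0,0,0,0,0,-0.06,0,0,0]
}}

```text
clock: 27.75
tcp_pos: [0.6477, 0.0087, 0.1276]
orientation: [0.001, 0.707, 0.707, 0.0]
wrist_force: [-3.3, 0.1, 6.5]
finger_gap: 0.056
grip_force: 65.7
```

Seated. I'll release, rise and back off to clear the views.

>>> {"op": "apply_moves", "data": {
  "moves": [0,0,0,0,0,0,0,0,0,0,0,0,0,0,0,0,0,0,0,0,0,0,0,0,0,0,0,0,0,0,0,0,0,0,0,0,0,0,1,0,0,0,0,0,2.5,0,0,0,0,0,4,0,0,0,0,0,5,0,0,0,-1,0,5,0,0,0,-9.9,0,5,0,0,0,-9.9,0,5,0,0,0,-9.9,0,5,0,0,0,-9.9,0,5,0,0,0,-9.9,0,5,0,0,0,-9.9,0,5,0,0,0,-9.9,0,5,0,0,0,-9.9,0,5,0,0,0],
  "claw": 100
}}

```text
clock: 29.33
tcp_pos: [0.4003, 0.0087, 0.2522]
orientation: [0.001, 0.707, 0.707, 0.001]
wrist_force: [0.4, 0.2, -0.6]
finger_gap: 0.0854
grip_force: 0.0
```

```bash
python3 - <<'E'
from h import *
a=snap('top','t2.png')['image'];b=snap('side','s2.png')['image']
A=cv2.resize(a[140:340,140:520],(800,421),interpolation=cv2.INTER_CUBIC)
cv2.imwrite('pics/t2c.png',A)
E
```

```text
(no output)
```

View pics/t2c.png

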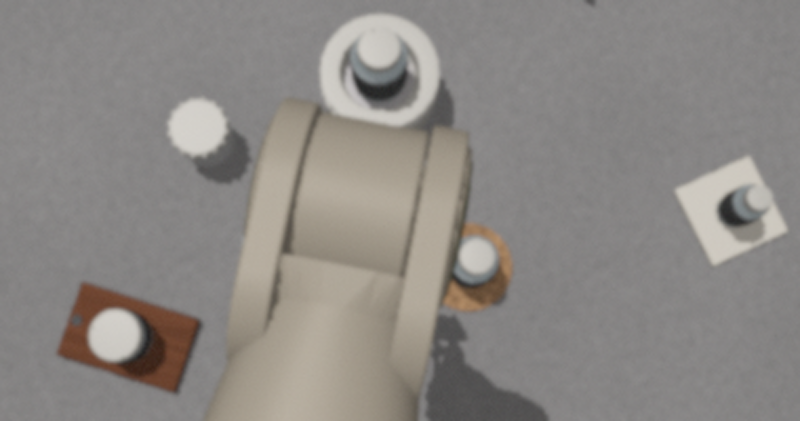

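All four bottles stand upright at their places: slim cap (758,198), squat (117,335), warmed (477,257), large (379,49). I'll check the offsets in this camera against the supports measured in it earlier.

```bash
python3 - <<'E'
from h import *
s=800/380
for k,p,z,c in(('slim',(758,198),.102,(.5155,-.3958)),('squat',(117,335),.080,(.3626,.2779)),('warmed',(477,257),.106,(.4468,-.0979)),('large',(379,49),.178,(.6471,.0037))):
    q=ray('top',(p[0]+.5)/s-.5+140,(p[1]+.5)/s-.5+140,z)[:2];print(k,((q-c)*1000).round(1))
E
```

```text
slim [-1.8  1.7]
squat [-0.3 -2.4]
warmed [ 0.1 -1.6]
large [-1.  1.]
```

All four are within about 3 mm and the arm is clear of everything, so I'm handing in.

```bash
python3 -c "
from workcell import job
print(job.hand_in())"
```

```text
the job is handed in; nothing more can be done
None
```

I handed the job in at about 29 s on the robot's clock: the warmed bottle is on the coaster, then the largest went into the warmer, the slim one is on the tile and the squat one on the oak board, all upright and within about 3 mm of centre by the top camera, and I never handled the pacifier box or the bare bottle.

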